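# Find the right joint of a clamped cell with a feeler gauge

## Task

Take the feeler gauge out of its stand and try it, blade down, in the four joints of the clamped cell until you find the one where the blade slides in with a light drag; in one joint it goes in loosely, and two are too tight for it. Leave the gauge standing upright in the joint with the light drag, about midway along it, pushed fully home with its shoulder on the cell's top, and let go. Never force it (stop and back out as soon as a joint resists hard) and leave the other things on the bench alone.

Things in the scene. Friction and masses are not known exactly. Their poses are not given: they have to be found in the camera images.
- gauge: Feeler gauge, 90 g, upright in its stand. Origin: centre of its shoulder (underside of the black collar 20 (y) x 36 (x) x 5 mm); z up. Orange handle 14 mm thick (y), 30 mm wide (x), 5 to 60 mm above the origin. Steel blade 4 mm thick (y), 24 mm wide (x), down to 43 mm below the origin, lower edge rounded to 2 mm radius. Same when turned half round about z.
- gauge_stand: Aluminium block, 70 (x) by 60 (y) by 52 mm high, fixed to the bench, with a slot 28 by 7 mm in its top in which the gauge's blade stands loosely, shoulder on the top. Origin under its centre.
- cell: Clamped cell, fixed: along its y a grey end plate (14 mm), blue, white, blue blocks (44 mm each), grey end plate, and four joint gaps between them. 74 mm wide (x), top 85 mm above the bench. Black stoppers 16 mm across stand 9 mm above the top, 26 mm either side of each block's middle in x. Tie rods, below the top, reach 115 mm from the middle in y. Origin under its centre at bench height.
- joint_1 (a point): Mouth of gap 1 of 4 (counted along the cell's +y): middle of the gap, level with the cell's flat top; z up, x along the gap, y across. All gaps are 5.5 mm wide between hard walls, 74 mm long, deeper than the blade, upper edges rounded 3 mm.
- joint_2 (a point): Mouth of gap 2, as gap 1. In each gap, 12 to 28 mm down, a shoe on the -y side may narrow it and press the blade against the +y wall. Which gap is right, loose or tight cannot be seen and changes each time.
- joint_3 (a point): Mouth of gap 3, as gap 1. In the one right gap the shoe presses with about 6 N: from 12 mm down the blade drags with roughly 3 to 11 N (most at first entry) and stays put when let go. In the one loose gap the shoe is clear: no drag, unless the blade is pressed on a wall.
- joint_4 (a point): Mouth of gap 4, as gap 1. In the two tight gaps the shoe is stiff (over 25 N): the blade's end meets a hard stop, over 14 N, about 12 to 20 mm below the mouth.
- beaker: clear open beaker, 70 mm across, 90 mm high; bystander, origin under its centre
- jar: green glass jar with white cap, 60 mm across, 90 mm high; bystander, origin under its centre
- wrench: steel wrench lying on the bench; bystander, origin near its middle
- wingnut_1: loose spare steel wing nut, about 32 mm across, 17 mm high; bystander
- wingnut_2: loose spare steel wing nut, about 32 mm across, 17 mm high; bystander
- gasket: flat black rubber square frame, 74 mm square, 4 mm thick; bystander, origin under its centre
- stopper_1: small black tapered stopper, 24 mm across, 22 mm high; bystander
- stopper_2: small black tapered stopper, 24 mm across, 22 mm high; bystander
Mind the look-alikes: they are no part of the job. Of the things that look like the gauge, the middle-sized one is meant.

How it is judged:
By the outcome, as a careful person would: the job done as asked, in the order asked, and still so for the second after the job is handed in, with the robot touching nothing.
It also fails if it takes over 67 s, if anything falls off the work surface, if the arm or the gripper's body presses on something with over 40 N, if the wrist force passes 120 N, or if a joint passes its speed limit or range.

## Robot

A 6-joint arm with a two-finger parallel gripper is mounted at the origin on the work surface. World frame = base frame: x ahead of the robot, y to its left, z up, the work surface at z = 0. Lengths are in m, angles in degrees, forces in N, time in s.
With the tool pointing down it reaches from about 0.3 to 0.75 m from the base axis. Payload 8.5 kg.
Tool frame: the origin (TCP) lies at the very end of the fingers, on their centre line; the grasp point (between the pads) lies 19 mm behind it (hold_point_z is the distance from the TCP to the grasp point, in m); z points along the fingers, y is the direction in which the jaws open and shut (so a half turn about z gives the same grasp; the last joint's range is limited). The gripper opens to 85 mm and grips with 20 to 120 N. Pads are 22 mm wide; open, the fingers measure 114 mm over their backs; the gripper's body (76 mm by 85 mm) begins 54 mm behind the grasp point. The pads swing forward as they close: fully open they stand 13 mm farther back than shut.
Start: joints at [-12.336, 21.807, 74.336, -0, 83.858, -12.336], TCP at [0.55, 0, 0.231] pointing down, gripper open.
Joint ranges: [-178.18, 178.18], [-50.72, 133.34], [12.68, 142.11], [-81.47, 261.47], [9.98, 163.14], [-165.26, 165.26]. Speed limits (degrees/s): [136.94, 136.94, 180, 180, 180, 180].

## Interface

Orientations are given as a 3x3 rotation matrix whose columns are the frame's x, y, z axes.
In Python, from rig import observe, get_image, close_job, hold_point_z gives the robot as it stands. The module is installed in compiled form; this text tells all that it offers.
- The arm moves only by the tool jog_arm, never from a script. Its arguments are lists of equal length, an entry for each row: "travel": the shift along the world's x, y, z in m, a list of three; "dr": the turn, a rotation vector about the world's x, y, z in rad, a list of three. In form: {"travel": [[x, y, z], ...], "dr": [[rx, ry, rz], ...]}. A call has 1 to 20 rows; each row shifts and turns the commanded pose from where the row before left it; what a row does not reach is not made up. A row lasts 1/12 s, in which the tool goes at most 41.7 mm and 7.16 degrees, less where a joint would pass 70% of its speed; a pose out of reach is approached as far as the arm can. A call with a gripper value outside its range is refused whole. "jaw" is the finger opening in m, from 0 to 0.0854, set as the call begins (left out, the last holds). The fingers move at their own pace and stop on an object; "newtons" is the grip in N (left out, the last holds). Time passes only in rows, so rows that do not move let the fingers close. It gives the time, the measured TCP pose, the force and the opening at its end, in the units of the state.
- observe(): the state, without advancing time (a new reading comes with each control period).
- get_image(name): name is "scene" or "side" or "wrist"; returns a dict with "color" (400x640x3 uint8, red, green, blue), "fovy" (degrees; the focal length in pixels is half the picture's height over the tangent of half this angle, whatever the lens; pixels are square), "cx", "cy" (the principal point, pixels), "R" (3x3) and "t" (3): a world point X has camera coordinates R X + t. Camera axes: x right, y down, z forward; pixel columns grow to the right and rows downward; lengths in m; the calibration is good to about 2 mm. A picture is of the moment at which its call begins. There is no depth.
- close_job(): hands the job in, once; it reports no verdict.
The state is a dict: "time_s": time; "q": joint angles; "qvel": joint speeds; "joint_efforts": joint torques, N m; "position": TCP position; "tool_rot": TCP orientation; "ft_force": force on the tool from outside, world axes, zero at the start; "wrist_torque": the same for the moment, N m; "grip_width": finger opening in m.
Only numpy, scipy, OpenCV 4.12 (cv2) and the standard library are available. Lean on these libraries where they do the work, as an engineer would, in place of code of your own. Each camera call takes 0.05 s, during which the arm holds its last target.

## Working session

There is one attempt and no reset: what is moved stays moved. The work goes in short steps, Python scripts to look and compute and a tool call to move; the robot and the scene stay as the last step left them, time stands still between calls to the robot, and variables do not carry over. Pictures are saved under pics/ and viewed, and the job is handed in when it is done.

Besides the shell and the picture viewer there is one more tool, called after ">>>" as name(argument=value, ...) on one line, values as JSON. jog_arm: Moves the arm, as the interface text tells. Its arguments: {"type":"object","properties":{"travel":{"type":"array"},"dr":{"type":"array"},"jaw":{"type":"number"},"newtons":{"type":"number"}},"required":["travel","dr"]}

```bash
mkdir -p pics; cat > h.py <<'E'
import numpy as np, cv2, json, pickle
from rig import observe, get_image
def snap(name, fn):
    d=get_image(name); cv2.imwrite('pics/'+fn+'.png', d['color'][:,:,::-1]); pickle.dump(d,open('pics/'+fn+'.pkl','wb')); return d
def load(fn): return pickle.load(open('pics/'+fn+'.pkl','rb'))
def K(d):
    f=d['color'].shape[0]/2/np.tan(np.radians(d['fovy'])/2); return f,d['cx'],d['cy']
def proj(d,X):
    X=np.atleast_2d(X); c=X@np.array(d['R']).T+np.array(d['t']); f,cx,cy=K(d)
    return np.c_[f*c[:,0]/c[:,2]+cx, f*c[:,1]/c[:,2]+cy]
def ray(d,u,v):
    f,cx,cy=K(d); R=np.array(d['R']); o=-R.T@np.array(d['t']); r=R.T@np.array([(u-cx)/f,(v-cy)/f,1]); return o,r/np.linalg.norm(r)
def onz(d,u,v,z):
    o,r=ray(d,u,v); return o+r*(z-o[2])/r[2]
def crop(d,fn,x0,y0,x1,y1,s):
    c=d['color'][y0:y1,x0:x1,::-1]; cv2.imwrite('pics/'+fn+'.png',cv2.resize(c,None,fx=s,fy=s,interpolation=cv2.INTER_CUBIC))
E
python3 - <<'E'
from h import *
for n in ['scene','side','wrist']:
    d=snap(n,n+'0'); o,r=ray(d,320,200); print(n,d['fovy'],d['cx'],d['cy'],o.round(3),r.round(3))
s=observe(); print(s)
E
```

```text
scene 42.12192871320495 321.3566446249122 196.36519464372404 [1.33  0.125 0.851] [-0.67  -0.185 -0.719]
side 47.67101002581026 316.6324738228712 200.6072862677644 [ 0.289 -0.734  0.894] [ 0.29   0.605 -0.742]
wrist 63.99316598963044 322.867855699563 195.04097178096555 [0.55  0.081 0.374] [-0.009 -0.331 -0.944]
{'time_s': 0.15, 'q': array([-1.23364217e+01,  2.18340515e+01,  7.43709955e+01,  3.85169386e-05,
        8.38599389e+01, -1.23376260e+01]), 'qvel': array([ 0.06524709, -0.12014829, -0.13183872,  0.00667341,  0.10349739,
       -0.00723867]), 'joint_efforts': array([ 1.94521621e-03, -4.48624384e+01, -2.31344014e+01, -1.86937300e-04,
        3.77541786e-03, -1.65174959e-05]), 'position': array([5.49780742e-01, 3.96453195e-05, 2.30857810e-01]), 'tool_rot': array([[-2.08119496e-05,  9.99999386e-01, -1.10788612e-03],
       [ 9.99999970e-01,  2.10811564e-05,  2.42980270e-04],
       [ 2.43003477e-04, -1.10788103e-03, -9.99999357e-01]]), 'ft_force': array([ 0.83916058, -0.18587714, -0.82132448]), 'wrist_torque': array([-0.01539014, -0.02751914, -0.04647192]), 'grip_width': 0.08530805961314634}
```

View pics/scene0.png

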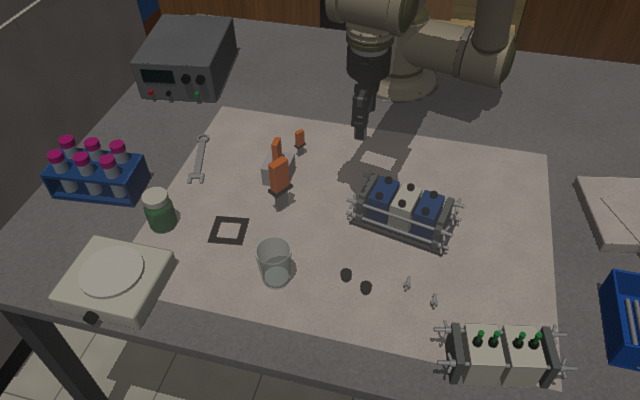

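View pics/side0.png

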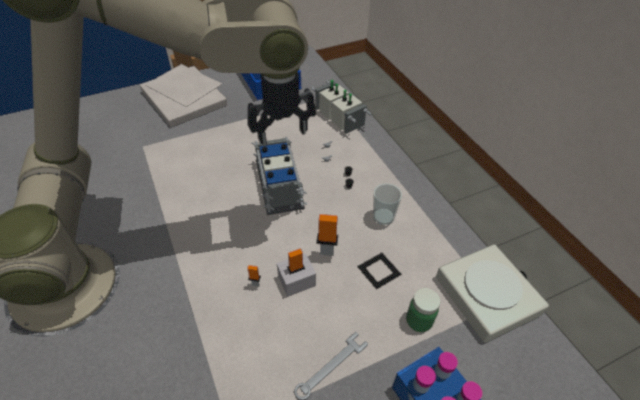

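View pics/wrist0.png

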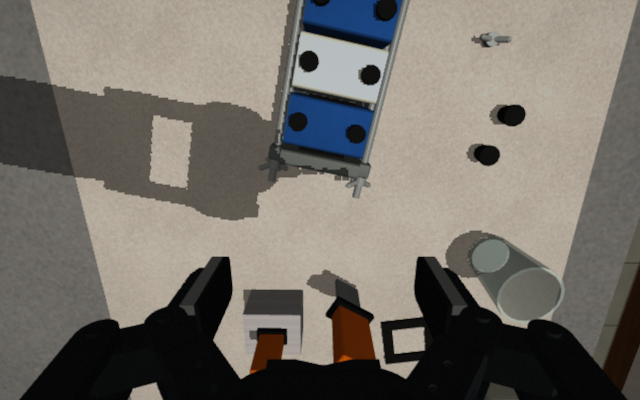

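```bash
python3 - <<'E'
from h import *
s=load('scene0'); d=load('side0'); w=load('wrist0')
crop(s,'c1',180,100,480,260,2.6); crop(d,'c2',220,120,360,310,3.1)
print(onz(s,277,150,.05),onz(d,296,262,.1),onz(s,405,200,.085),onz(d,279,163,.085))
print(w['R'],w['t']); print(onz(w,340,70,.085),onz(w,270,330,.06))
E
```

```text
[ 0.44738285 -0.22103666  0.05      ] [ 0.47972427 -0.22582763  0.1       ] [0.57353119 0.09749951 0.085     ] [0.56323802 0.08652437 0.085     ]
[[ 9.99999971e-01  6.02070122e-05  2.32629844e-04]
 [-1.64097585e-05 -9.48731923e-01  3.16081855e-01]
 [ 2.39733703e-04 -3.16081849e-01 -9.48731894e-01]] [-0.54979935 -0.04082888  0.38023722]
[0.56418846 0.09616615 0.085     ] [ 0.48625163 -0.19403623  0.06      ]
```

View pics/c1.png

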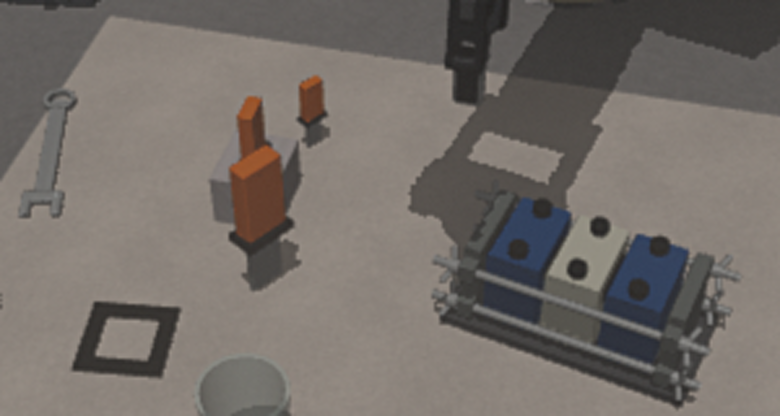

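View pics/c2.png

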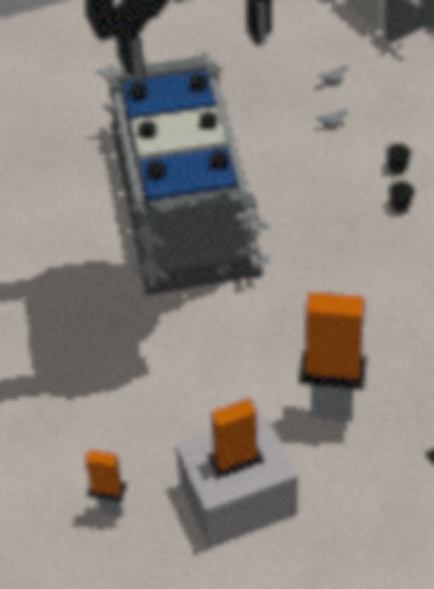

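>>> jog_arm(travel=[[0.007,0.025,0.01],[0.008,0.025,0.01],[0,0,0],[0,0,0],[0,0,0],[0,0,0]], dr=[[0,0,0],[0,0,0],[0,0,0],[0,0,0],[0,0,0],[0,0,0]])

```text
time_s: 0.65
position: [0.5647, 0.0494, 0.2508]
tool_rot: [[0.001, 1.0, -0.001], [1.0, -0.001, -0.0], [-0.0, -0.001, -1.0]]
ft_force: [0.2, -0.1, 0.6]
grip_width: 0.0855
```

```bash
python3 - <<'E'
from h import *
d=snap('wrist','wrist1'); s=observe(); print(s['position'],s['qvel'],s['ft_force'])
crop(d,'c3',220,0,460,220,3)
E
```

```text
[0.56469103 0.04932182 0.25085485] [-0.06831821 -0.05023011 -0.19900271  0.05638368  0.06944868  0.1479424 ] [-0.16408523 -0.74561734 -0.35821342]
```

>>> jog_arm(travel=[[-0.01,-0.035,0],[-0.01,-0.04,0],[-0.01,-0.04,0],[-0.01,-0.04,0],[-0.01,-0.04,0],[-0.01,-0.04,0],[-0.01,-0.04,0],[-0.01,-0.035,0],[-0.01,-0.01,0],[0,0,0],[0,0,0],[0,0,0],[0,0,0]], dr=[[0,0,0],[0,0,0],[0,0,0],[0,0,0],[0,0,0],[0,0,0],[0,0,0],[0,0,0],[0,0,0],[0,0,0],[0,0,0],[0,0,0],[0,0,0]])

```text
time_s: 1.78
position: [0.4754, -0.269, 0.2514]
tool_rot: [[-0.001, 1.0, 0.0], [1.0, 0.001, 0.0], [0.0, 0.0, -1.0]]
ft_force: [0.5, 0.2, 0.5]
grip_width: 0.0851
```

```bash
python3 - <<'E'
from h import *
d=snap('wrist','wrist2'); s=observe(); print(s['position'],s['qvel'],s['ft_force'])
d=snap('side','side2');d=snap('scene','scene2');print(s['time_s'])
E
```

```text
[ 0.47542701 -0.26898764  0.25142701] [-0.05184956  0.0990635  -0.13990602 -0.02250971 -0.00608123 -0.15659547] [-0.09257598 -0.51098547 -0.307943  ]
1.8333
```

View pics/c3.png

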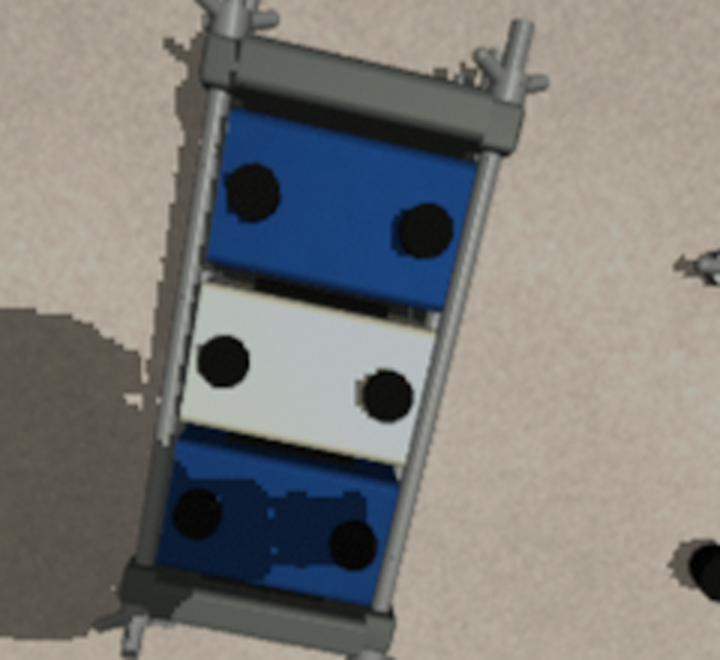

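View pics/wrist2.png

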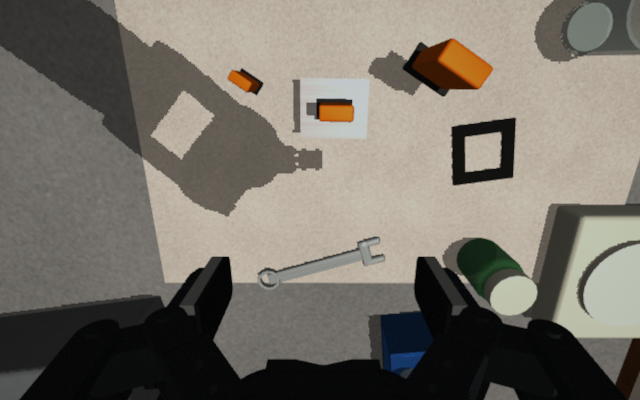

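```bash
python3 - <<'E'
from h import *
from scipy.optimize import least_squares
w=load('wrist2'); crop(w,'c4',280,65,385,150,7.5)
c=load('wrist1'); s=load('side0'); sc=load('scene0')
obs=np.array([(304,64.3),(362,77),(294.3,120.3),(349,132.3),(285.7,171.3),(337.7,182)])
m=np.array([(-.026,.0495,.094),(.026,.0495,.094),(-.026,0,.094),(.026,0,.094),(-.026,-.0495,.094),(.026,-.0495,.094)])
def T(p,m):
    a=p[2]; R=np.array([[np.cos(a),-np.sin(a),0],[np.sin(a),np.cos(a),0],[0,0,1]]); return m@R.T+[p[0],p[1],0]
f=lambda p:(proj(c,T(p,m))-obs).ravel()
r=least_squares(f,[.565,.09,-.15]); print(r.x,np.degrees(r.x[2]),r.fun.round(1))
print(proj(s,T(r.x,m)).round(1).tolist(),proj(sc,T(r.x,m)).round(1).tolist())
crop(s,'c5',240,120,320,220,6); crop(sc,'c6',340,165,470,255,6)
E
```

```text
[ 0.56383206  0.09748177 -0.20483473] -11.736165368238678 [ 0.1 -0.7  0.2 -0.5 -0.2  0.3  0.4 -0.  -0.6  0.7  0.1  0.5]
[[264.7, 146.9], [284.0, 144.1], [267.6, 159.2], [287.3, 156.3], [270.6, 172.3], [290.9, 169.2]] [[433.4, 192.9], [425.3, 209.7], [410.4, 185.6], [401.7, 201.9], [388.0, 178.5], [378.8, 194.4]]
```

View pics/c4.png

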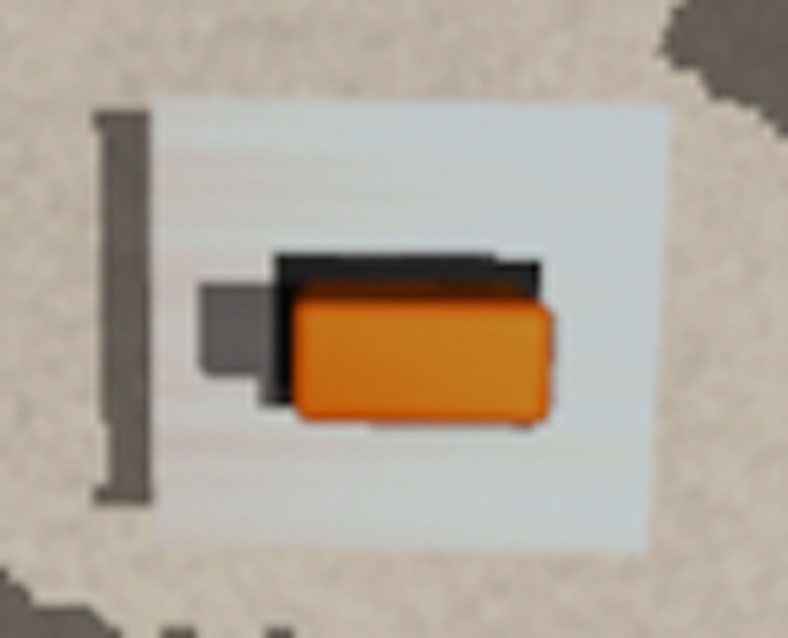

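View pics/c6.png

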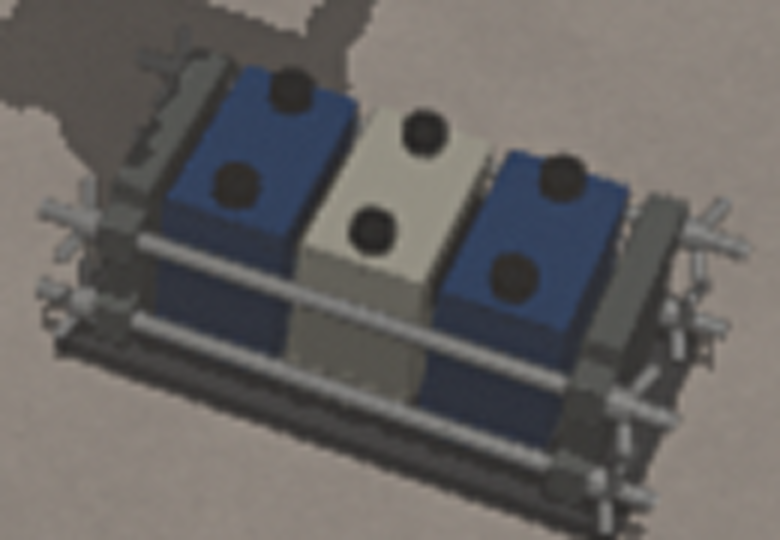

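View pics/c5.png

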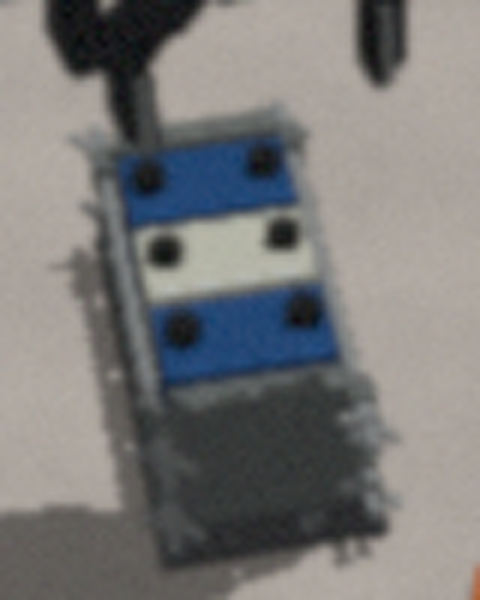

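```bash
cat >> h.py <<'E'
def T(p,m):
    a=p[2]; R=np.array([[np.cos(a),-np.sin(a),0],[np.sin(a),np.cos(a),0],[0,0,1]]); return np.asarray(m)@R.T+[p[0],p[1],0]
E
python3 - <<'E'
from h import *
from scipy.optimize import least_squares
w=load('wrist2'); c=load('wrist1'); s=load('side0'); sc=load('scene0')
ow=np.array([(304,64.3),(362,77),(294.3,120.3),(349,132.3),(285.7,171.3),(337.7,182)])
os_=np.array([(264.7,149.5),(283.8,146.8),(267.5,161.7),(287,158.8),(270.3,175),(290.5,171.8)])
oc=np.array([(562,178),(515,277),(424,133),(372,231),(292,92),(237,187)])/6+[340,165]
m=np.array([(-.026,.0495,0),(.026,.0495,0),(-.026,0,0),(.026,0,0),(-.026,-.0495,0),(.026,-.0495,0)])
def fit(ws):
    f=lambda p:np.r_[ws[0]*(proj(c,T(p,m+[0,0,.093]))-ow).ravel(),ws[1]*(proj(s,T(p,m+[0,0,.0897]))-os_).ravel(),ws[2]*(proj(sc,T(p,m+[0,0,.0897]))-oc).ravel()]
    r=least_squares(f,[.565,.09,-.15]); print(ws,r.x.round(4),np.degrees(r.x[2]).round(2)); 
    return r
fit([1,0,0]);fit([0,1,0]);fit([0,0,1]);r=fit([1,1,1])
# gauge
def cr(l): return np.array(l)/7.5+[280,65]
ot=cr([(295,300),(548,300),(550,423),(295,422)]); mt=np.array([(-.015,.007,.112),(.015,.007,.112),(.015,-.007,.112),(-.015,-.007,.112)])
osd=cr([(152,100),(670,105),(648,550),(155,548)]); ms=np.array([(-.035,.03,.052),(.035,.03,.052),(.035,-.03,.052),(-.035,-.03,.052)])
for o,mm in ((ot,mt),(osd,ms)):
    r=least_squares(lambda p:(proj(w,T(p,mm))-o).ravel(),[.47,-.21,0]); print(r.x.round(4),np.degrees(r.x[2]),r.fun.round(1))
d=load('side2'); crop(d,'c7',265,235,345,300,9); e=load('scene2'); crop(e,'c8',250,125,310,195,8)
X=np.array([(x,y,z) for z in (.057,.112) for x,y in ((-.015,.007),(.015,.007),(.015,-.007),(-.015,-.007))])
g=least_squares(lambda p:(proj(w,T(p,mt))-ot).ravel(),[.47,-.21,0]).x
print(((proj(d,T(g,X))-[265,235])*9).round().tolist(),((proj(e,T(g,X))-[250,125])*8).round().tolist())
E
```

```text
[1, 0, 0] [ 0.5638  0.0974 -0.2048] -11.74
[0, 1, 0] [ 0.5612  0.0929 -0.2086] -11.95
[0, 0, 1] [ 0.564   0.0989 -0.2029] -11.63
[1, 1, 1] [ 0.5637  0.0974 -0.2052] -11.76
[ 0.487  -0.2078  0.0031] 0.178094416808581 [-0.6 -0.2  0.9 -0.3  0.2  0.2 -0.5  0.4]
[ 0.4873 -0.2081 -0.0071] -0.40965646537777073 [-0.3 -0.2  0.2 -0.2  0.1  0.4  0.1  0.1]
[[215.0, 276.0], [327.0, 234.0], [350.0, 277.0], [237.0, 320.0], [206.0, 145.0], [323.0, 101.0], [347.0, 145.0], [229.0, 189.0]] [[254.0, 246.0], [223.0, 313.0], [176.0, 306.0], [208.0, 239.0], [241.0, 98.0], [209.0, 165.0], [161.0, 157.0], [194.0, 91.0]]
```

View pics/c7.png

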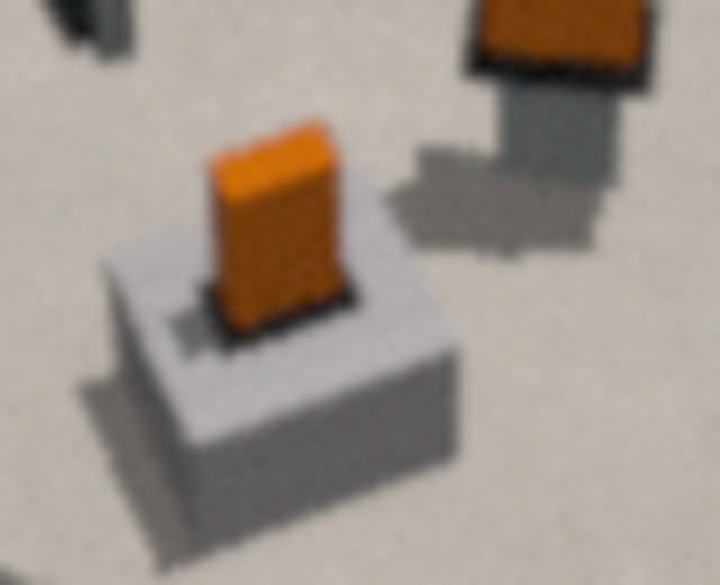

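View pics/c8.png

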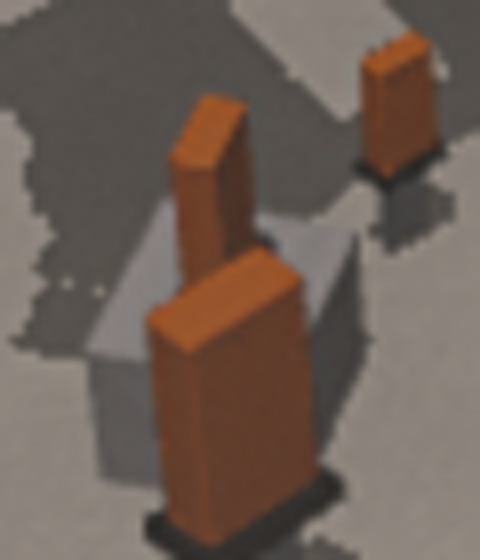

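The three orange gauges in the scene view are:
- a small one at (300,138), on the bench
- the middle-sized one at (276,152), in the aluminium stand
- a large one at (280,178), on its own

The middle one fits the description in both size and stand. The crops confirm it: the stand is around side pixel (296,262), and the orange handle top is at wrist pixel (336,113).

>>> jog_arm(travel=[[0.001,0.005,-0.008],[0.001,0.005,-0.008],[0.001,0.005,-0.008],[0.001,0.005,-0.008],[0.001,0.005,-0.008],[0.001,0.005,-0.008],[0.001,0.005,-0.008],[0.001,0.005,-0.008],[0.001,0.005,-0.008],[0.001,0.005,-0.008],[0.001,0.005,-0.008],[0.0006,0.006,-0.008],[0,0,-0.008],[0,0,0],[0,0,0],[0,0,0]], dr=[[0,0,-0.1208],[0,0,-0.1208],[0,0,-0.1208],[0,0,-0.1208],[0,0,-0.1208],[0,0,-0.1208],[0,0,-0.1208],[0,0,-0.1208],[0,0,-0.1208],[0,0,-0.1208],[0,0,-0.1208],[0,0,-0.1208],[0,0,-0.1208],[0,0,0],[0,0,0],[0,0,0]], jaw=0.05, newtons=40)

```text
time_s: 3.27
position: [0.4869, -0.209, 0.1478]
tool_rot: [[1.0, 0.004, 0.001], [0.004, -1.0, -0.0], [0.001, 0.0, -1.0]]
ft_force: [0.2, 0.1, 0.8]
grip_width: 0.0504
```

```bash
python3 - <<'E'
from h import *
d=snap('wrist','wrist3'); s=observe(); print(s['position'],s['q'],s['ft_force'])
print(s['tool_rot'].round(4))
E
```

```text
[ 0.48685808 -0.20913693  0.14789533] [-3.60587138e+01  2.42220057e+01  8.53415244e+01  5.20182244e-04
  7.03769997e+01  5.37479501e+01] [ 0.46157449 -1.07459393  0.53775859]
[[ 1.0e+00  3.4e-03  8.0e-04]
 [ 3.4e-03 -1.0e+00 -6.0e-04]
 [ 8.0e-04  6.0e-04 -1.0e+00]]
```

View pics/wrist3.png

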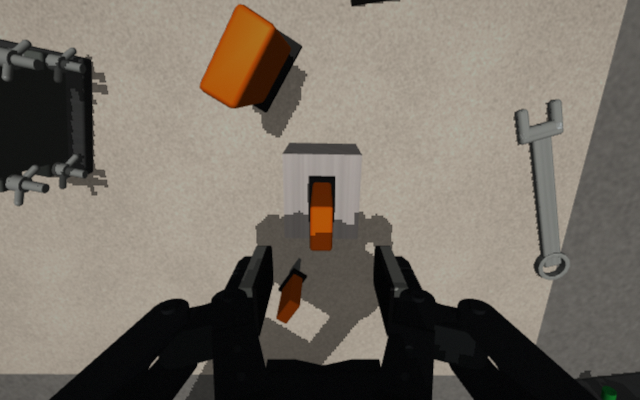

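The wrist view shows the handle at (321,215), centred between the fingers, which are at columns 270 and 374. I'll descend and grip.

>>> jog_arm(travel=[[0,0.001,-0.015],[0,0,-0.015],[0,0,-0.015],[0,0,-0.015],[0,0,-0.01],[0,0,-0.008],[0,0,0],[0,0,0],[0,0,0]], dr=[[0,0,0],[0,0,0],[0,0,0],[0,0,0],[0,0,0],[0,0,0],[0,0,0],[0,0,0],[0,0,0]])

```text
time_s: 4.07
position: [0.487, -0.2083, 0.0701]
tool_rot: [[1.0, 0.001, 0.001], [0.001, -1.0, -0.001], [0.001, 0.001, -1.0]]
ft_force: [0.0, -0.5, 0.2]
grip_width: 0.0498
```

>>> jog_arm(travel=[[0,0,0],[0,0,0],[0,0,0],[0,0,0],[0,0,0],[0,0,0],[0,0,0],[0,0,0]], dr=[[0,0,0],[0,0,0],[0,0,0],[0,0,0],[0,0,0],[0,0,0],[0,0,0],[0,0,0]], jaw=0.0, newtons=45)

```text
time_s: 4.73
position: [0.4868, -0.2081, 0.0698]
tool_rot: [[1.0, 0.0, 0.001], [0.0, -1.0, -0.0], [0.001, 0.0, -1.0]]
ft_force: [-0.8, 1.4, 5.5]
grip_width: 0.0138
```

>>> jog_arm(travel=[[0,0,0.01],[0,0,0.02],[0,0,0.025],[0,0,0.025],[0,0,0.025],[0,0,0.025],[0,0.015,0.02],[0.004,0.03,0.01],[0.007,0.03,0],[0.01,0.03,0],[0.01,0.03,0],[0.01,0.03,0],[0.01,0.03,0],[0.007,0.03,-0.01],[0.0038,0.0078,-0.02],[0,0,-0.02],[0,0,-0.01],[0,0,0],[0,0,0],[0,0,0]], dr=[[0,0,0],[0,0,0],[0,0,0],[0,0,0],[0,0,0],[0,0,0],[0,0,0],[0,0,-0.0257],[0,0,-0.0257],[0,0,-0.0257],[0,0,-0.0257],[0,0,-0.0257],[0,0,-0.0257],[0,0,-0.0257],[0,0,-0.0253],[0,0,0],[0,0,0],[0,0,0],[0,0,0],[0,0,0]])

```text
time_s: 6.4
position: [0.5487, 0.0246, 0.1704]
tool_rot: [[0.979, -0.204, 0.001], [-0.204, -0.979, -0.0], [0.001, -0.0, -1.0]]
ft_force: [-0.5, -0.7, -0.3]
grip_width: 0.0136
```

```bash
python3 - <<'E'
from h import *
d=snap('wrist','wrist4'); s=observe(); print(s['position'],s['ft_force'],s['time_s'],s['grip_width'])
print(s['tool_rot'].round(4))
e=snap('side','side4');crop(e,'c10',230,110,330,220,5.4)
e=snap('scene','scene4');crop(e,'c11',330,130,480,255,5)
E
```

```text
[0.54880112 0.0245464  0.17048751] [-0.34089351  0.19855037 -0.89943077] 6.45 0.013583272202286768
[[ 9.790e-01 -2.037e-01  1.800e-03]
 [-2.037e-01 -9.790e-01 -3.000e-04]
 [ 1.800e-03 -1.000e-04 -1.000e+00]]
```

View pics/wrist4.png

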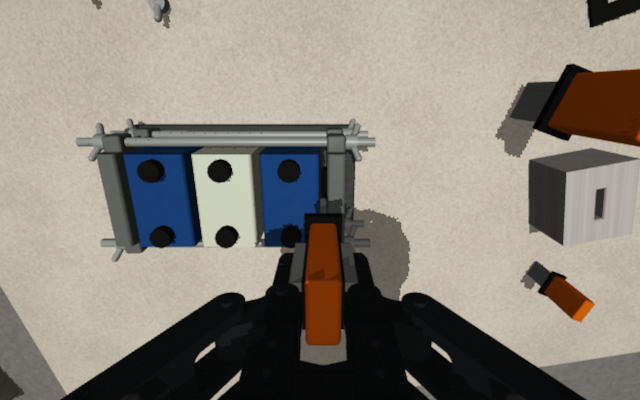

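View pics/c10.png

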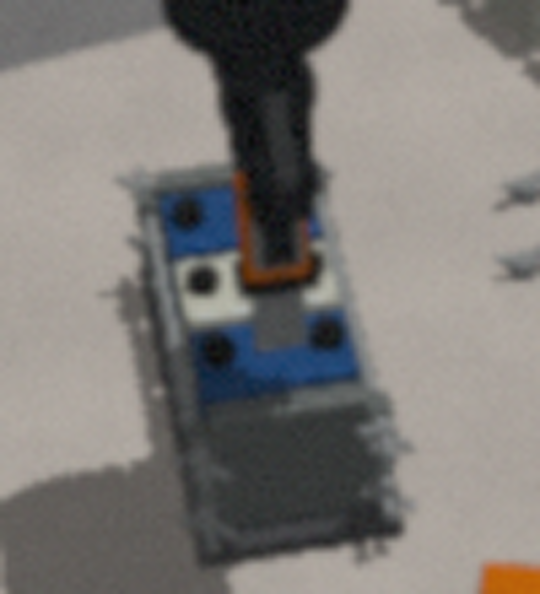

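View pics/c11.png

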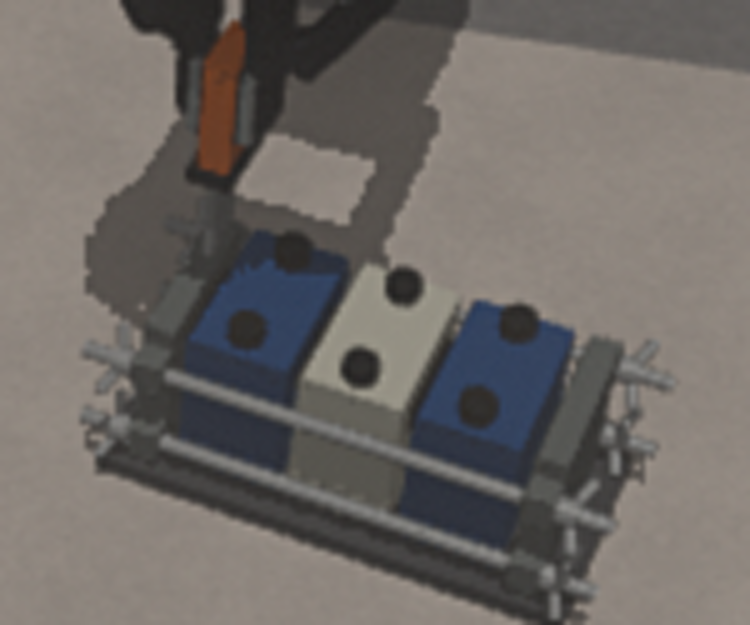

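```bash
python3 - <<'E'
from h import *
d=load('wrist4')
p=np.array([.5637,.0974,-.2052])
s=4; x0,y0,x1,y1=90,110,385,260
im=cv2.resize(d['color'][y0:y1,x0:x1,::-1],None,fx=2.7,fy=2.7,interpolation=cv2.INTER_CUBIC)
def pt(X): return tuple(((proj(d,X)[0]-[x0,y0]+.5)*2.7-.5).round().astype(int).tolist())
for yy in (-.07425,-.02475,.02475,.07425):
    for e in (-.00275,.00275):
        cv2.line(im,pt(T(p,[[-.037,yy+e,.082]])),pt(T(p,[[.037,yy+e,.082]])),(0,0,255),1)
for yy in (-.0495,0,.0495):
    for xx in (-.026,.026): cv2.circle(im,pt(T(p,[[xx,yy,.094]])),2,(0,255,0),-1)
for yy in (-.091,.091): cv2.line(im,pt(T(p,[[-.037,yy,.085]])),pt(T(p,[[.037,yy,.085]])),(0,255,255),1)
cv2.imwrite('pics/c12.png',im)
E
```

```text
(no output)
```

View pics/c12.png

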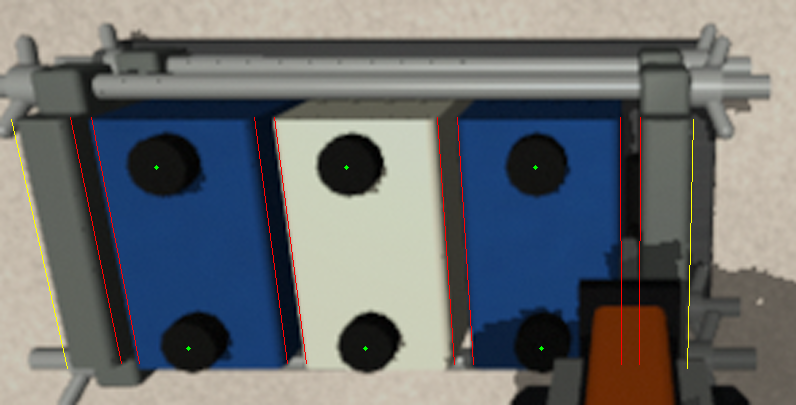

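>>> jog_arm(travel=[[0,0,-0.01],[0,0,-0.01],[0,0,-0.005],[0,0,-0.002],[0,0,0],[0,0,0]], dr=[[0,0,0],[0,0,0],[0,0,0],[0,0,0],[0,0,0],[0,0,0]])

```text
time_s: 7.05
position: [0.5485, 0.0248, 0.1423]
tool_rot: [[0.979, -0.203, -0.0], [-0.203, -0.979, 0.0], [-0.0, -0.0, -1.0]]
ft_force: [0.2, -0.6, -0.0]
grip_width: 0.0132
```

>>> jog_arm(travel=[[0,0,-0.001],[0,0,-0.001],[0,0,0],[0,0,0]], dr=[[0,0,0],[0,0,0],[0,0,0],[0,0,0]])

```text
time_s: 7.38
position: [0.5484, 0.0248, 0.1404]
tool_rot: [[0.979, -0.203, 0.0], [-0.203, -0.979, -0.0], [0.0, 0.0, -1.0]]
ft_force: [0.7, 0.4, -1.0]
grip_width: 0.0136
```

>>> jog_arm(travel=[[0,0,-0.002],[0,0,-0.002],[0,0,0],[0,0,0]], dr=[[0,0,0],[0,0,0],[0,0,0],[0,0,0]])

```text
time_s: 7.72
position: [0.5483, 0.0248, 0.1362]
tool_rot: [[0.979, -0.203, -0.0], [-0.203, -0.979, 0.0], [-0.0, 0.0, -1.0]]
ft_force: [0.3, 0.2, -1.4]
grip_width: 0.014
```

>>> jog_arm(travel=[[0,0,-0.001],[0,0,0],[0,0,0]], dr=[[0,0,0],[0,0,0],[0,0,0]])

```text
time_s: 7.97
position: [0.5484, 0.0248, 0.1353]
tool_rot: [[0.979, -0.203, -0.0], [-0.203, -0.979, 0.0], [-0.0, -0.0, -1.0]]
ft_force: [0.3, -0.4, -1.1]
grip_width: 0.0133
```

>>> jog_arm(travel=[[0,0,-0.001],[0,0,0],[0,0,0]], dr=[[0,0,0],[0,0,0],[0,0,0]])

```text
time_s: 8.22
position: [0.5483, 0.0248, 0.1343]
tool_rot: [[0.979, -0.203, -0.0], [-0.203, -0.979, 0.0], [-0.0, -0.0, -1.0]]
ft_force: [-0.6, 0.8, -0.4]
grip_width: 0.0138
```

>>> jog_arm(travel=[[0,0,-0.001],[0,0,0],[0,0,0]], dr=[[0,0,0],[0,0,0],[0,0,0]])

```text
time_s: 8.47
position: [0.5484, 0.0248, 0.1333]
tool_rot: [[0.979, -0.203, -0.0], [-0.203, -0.979, 0.0], [-0.0, 0.0, -1.0]]
ft_force: [-0.2, -0.4, -1.2]
grip_width: 0.0132
```

>>> jog_arm(travel=[[0,0,-0.0007],[0,0,0]], dr=[[0,0,0],[0,0,0]])

```text
time_s: 8.63
position: [0.5484, 0.0248, 0.1325]
tool_rot: [[0.979, -0.203, -0.0], [-0.203, -0.979, 0.0], [-0.0, -0.0, -1.0]]
ft_force: [-0.4, -0.5, -1.1]
grip_width: 0.0134
```

>>> jog_arm(travel=[[0,0,-0.0007],[0,0,0]], dr=[[0,0,0],[0,0,0]])

```text
time_s: 8.8
position: [0.5483, 0.0248, 0.1318]
tool_rot: [[0.979, -0.203, -0.0], [-0.203, -0.979, 0.0], [-0.0, -0.0, -1.0]]
ft_force: [-0.4, -0.1, -1.5]
grip_width: 0.0138
```

>>> jog_arm(travel=[[0,0,-0.0007],[0,0,0]], dr=[[0,0,0],[0,0,0]])

```text
time_s: 8.97
position: [0.5483, 0.0248, 0.1311]
tool_rot: [[0.979, -0.203, -0.0], [-0.203, -0.979, 0.0], [-0.0, -0.0, -1.0]]
ft_force: [0.1, 0.6, -1.1]
grip_width: 0.0137
```

>>> jog_arm(travel=[[0,0,-0.0008],[0,0,0]], dr=[[0,0,0],[0,0,0]])

```text
time_s: 9.13
position: [0.5485, 0.025, 0.1307]
tool_rot: [[0.979, -0.203, 0.001], [-0.203, -0.979, 0.0], [0.001, -0.0, -1.0]]
ft_force: [-0.4, 0.9, 1.4]
grip_width: 0.0133
```

>>> jog_arm(travel=[[0,0,-0.0008],[0,0,0]], dr=[[0,0,0],[0,0,0]])

```text
time_s: 9.3
position: [0.5487, 0.0251, 0.1302]
tool_rot: [[0.979, -0.203, 0.001], [-0.203, -0.979, 0.0], [0.001, -0.001, -1.0]]
ft_force: [-0.6, 2.6, 5.1]
grip_width: 0.0134
```

>>> jog_arm(travel=[[0,0,-0.0008],[0,0,0]], dr=[[0,0,0],[0,0,0]])

```text
time_s: 9.47
position: [0.5487, 0.0251, 0.1301]
tool_rot: [[0.979, -0.203, 0.002], [-0.203, -0.979, 0.0], [0.002, -0.001, -1.0]]
ft_force: [-2.5, 2.3, 10.3]
grip_width: 0.0134
```

>>> jog_arm(travel=[[0,0,-0.0003],[0,0,0]], dr=[[0,0,0],[0,0,0]])

```text
time_s: 9.63
position: [0.5488, 0.0251, 0.1301]
tool_rot: [[0.979, -0.203, 0.002], [-0.203, -0.979, 0.0], [0.002, -0.001, -1.0]]
ft_force: [-2.2, 2.6, 12.6]
grip_width: 0.0133
```

Joint 1 stalled 15.7 mm down at about 13.5 N, so it is tight. I'll back out and go to joint 2.

>>> jog_arm(travel=[[0,0,0.003],[0,0,0.01],[0,0,0.015],[0,0,0.014],[0.0034,0.0162,0],[0.0034,0.0162,0],[0.0033,0.0161,0],[0,0,0],[0,0,0],[0,0,0]], dr=[[0,0,0],[0,0,0],[0,0,0],[0,0,0],[0,0,0],[0,0,0],[0,0,0],[0,0,0],[0,0,0],[0,0,0]])

```text
time_s: 10.47
position: [0.5584, 0.0728, 0.1706]
tool_rot: [[0.979, -0.203, -0.0], [-0.203, -0.979, -0.0], [-0.0, 0.0, -1.0]]
ft_force: [0.4, -0.6, -1.5]
grip_width: 0.0136
```

```bash
python3 - <<'E'
from h import *
d=snap('wrist','wrist5'); s=observe(); print(s['position'],s['ft_force'],s['time_s'],s['grip_width'])
p=np.array([.5637,.0974,-.2052])
x0,y0,x1,y1=150,100,450,360;z=2.3
im=cv2.resize(d['color'][y0:y1,x0:x1,::-1],None,fx=z,fy=z,interpolation=cv2.INTER_CUBIC)
def pt(X): return tuple(((proj(d,X)[0]-[x0,y0]+.5)*z-.5).round().astype(int).tolist())
for yy in (-.07425,-.02475,.02475,.07425):
    for e in (-.00275,.00275):
        cv2.line(im,pt(T(p,[[-.037,yy+e,.082]])),pt(T(p,[[.037,yy+e,.082]])),(0,0,255),1)
t=s['position']; sh=t[2]-.0178
q=[t[0],t[1],-.2052]
for xx,yy,zz in ((.018,.01,.005),(.018,-.01,.005),(-.018,.01,.005),(.015,.007,.06),(.015,-.007,.06)): cv2.circle(im,pt(T(q,[[xx,yy,zz+sh]])),2,(0,255,0),-1)
cv2.imwrite('pics/c13.png',im)
E
```

```text
[0.55841073 0.07262327 0.17058222] [-0.12798467  0.0778761  -1.05555115] 10.5167 0.013193208894810623
```

View pics/c13.png

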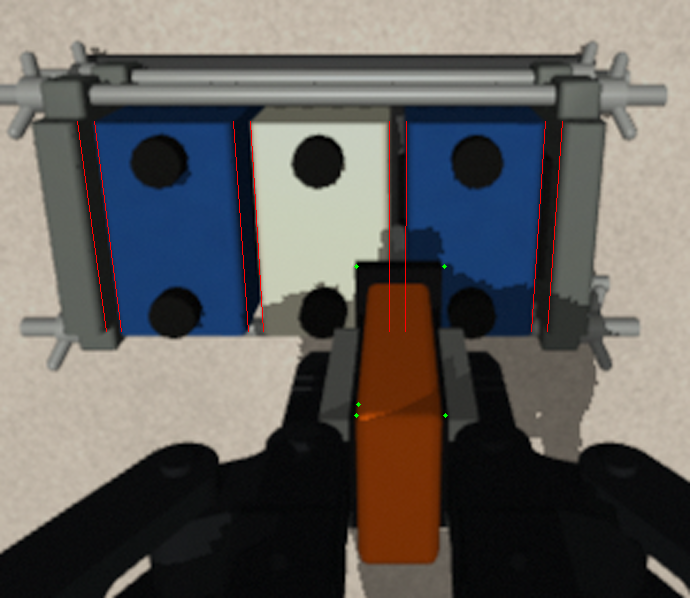

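>>> jog_arm(travel=[[0,0.0005,-0.01],[0,0,-0.01],[0,0,-0.006],[0,0,-0.002],[0,0,-0.002],[0,0,0],[0,0,0]], dr=[[0,0,0],[0,0,0],[0,0,0],[0,0,0],[0,0,0],[0,0,0],[0,0,0]])

```text
time_s: 11.1
position: [0.5586, 0.0737, 0.1406]
tool_rot: [[0.979, -0.203, 0.0], [-0.203, -0.979, -0.0], [0.0, 0.0, -1.0]]
ft_force: [-0.0, -0.3, -0.8]
grip_width: 0.0136
```

>>> jog_arm(travel=[[0,0,-0.002],[0,0,-0.002],[0,0,-0.002],[0,0,0],[0,0,0]], dr=[[0,0,0],[0,0,0],[0,0,0],[0,0,0],[0,0,0]])

```text
time_s: 11.52
position: [0.5584, 0.0738, 0.1344]
tool_rot: [[0.979, -0.203, -0.0], [-0.203, -0.979, -0.0], [-0.0, 0.0, -1.0]]
ft_force: [-0.3, -0.7, -1.6]
grip_width: 0.0136
```

>>> jog_arm(travel=[[0,0,-0.001],[0,0,0],[0,0,0]], dr=[[0,0,0],[0,0,0],[0,0,0]])

```text
time_s: 11.77
position: [0.5585, 0.0738, 0.1335]
tool_rot: [[0.979, -0.203, -0.0], [-0.203, -0.979, -0.0], [-0.0, 0.0, -1.0]]
ft_force: [-0.3, -0.2, -1.7]
grip_width: 0.0139
```

>>> jog_arm(travel=[[0,0,-0.0008],[0,0,0]], dr=[[0,0,0],[0,0,0]])

```text
time_s: 11.93
position: [0.5585, 0.0738, 0.1327]
tool_rot: [[0.979, -0.203, 0.0], [-0.203, -0.979, -0.0], [0.0, 0.0, -1.0]]
ft_force: [-0.2, -1.6, -2.3]
grip_width: 0.0132
```

>>> jog_arm(travel=[[0,0,-0.0008],[0,0,0]], dr=[[0,0,0],[0,0,0]])

```text
time_s: 12.1
position: [0.5585, 0.0738, 0.1318]
tool_rot: [[0.979, -0.203, -0.0], [-0.203, -0.979, -0.0], [-0.0, 0.0, -1.0]]
ft_force: [0.7, -1.1, -2.3]
grip_width: 0.0132
```

>>> jog_arm(travel=[[0,0,-0.0008],[0,0,0]], dr=[[0,0,0],[0,0,0]])

```text
time_s: 12.27
position: [0.5585, 0.0738, 0.131]
tool_rot: [[0.979, -0.203, -0.0], [-0.203, -0.979, -0.0], [-0.0, 0.0, -1.0]]
ft_force: [0.2, -0.8, -1.0]
grip_width: 0.0137
```

>>> jog_arm(travel=[[0,0,-0.0008],[0,0,0]], dr=[[0,0,0],[0,0,0]])

```text
time_s: 12.43
position: [0.5584, 0.0738, 0.1302]
tool_rot: [[0.979, -0.203, -0.0], [-0.203, -0.979, -0.0], [-0.0, 0.0, -1.0]]
ft_force: [-0.6, -0.9, -1.4]
grip_width: 0.0137
```

>>> jog_arm(travel=[[0,0,-0.0008],[0,0,0]], dr=[[0,0,0],[0,0,0]])

```text
time_s: 12.6
position: [0.5584, 0.0738, 0.1294]
tool_rot: [[0.979, -0.203, -0.0], [-0.203, -0.979, 0.0], [-0.0, 0.0, -1.0]]
ft_force: [0.3, -1.6, -1.2]
grip_width: 0.0135
```

>>> jog_arm(travel=[[0,0,-0.0007],[0,0,0]], dr=[[0,0,0],[0,0,0]])

```text
time_s: 12.77
position: [0.5585, 0.0738, 0.1287]
tool_rot: [[0.979, -0.203, -0.0], [-0.203, -0.979, -0.0], [-0.0, 0.0, -1.0]]
ft_force: [-0.3, -0.5, -1.0]
grip_width: 0.0136
```

>>> jog_arm(travel=[[0,0,-0.0008],[0,0,-0.0004],[0,0,0]], dr=[[0,0,0],[0,0,0],[0,0,0]])

```text
time_s: 13.02
position: [0.5585, 0.0738, 0.1278]
tool_rot: [[0.979, -0.203, 0.0], [-0.203, -0.979, -0.0], [0.0, -0.0, -1.0]]
ft_force: [-0.2, -1.1, 1.2]
grip_width: 0.0137
```

>>> jog_arm(travel=[[0,0,-0.0008],[0,0,-0.0004],[0,0,0]], dr=[[0,0,0],[0,0,0],[0,0,0]])

```text
time_s: 13.27
position: [0.5587, 0.0738, 0.1273]
tool_rot: [[0.979, -0.203, 0.001], [-0.203, -0.979, -0.0], [0.001, -0.0, -1.0]]
ft_force: [-1.6, -1.6, 7.0]
grip_width: 0.0137
```

>>> jog_arm(travel=[[0,0,-0.0008],[0,0,-0.0004],[0,0,0]], dr=[[0,0,0],[0,0,0],[0,0,0]])

```text
time_s: 13.52
position: [0.5589, 0.0737, 0.1263]
tool_rot: [[0.979, -0.203, 0.002], [-0.203, -0.979, -0.0], [0.002, -0.0, -1.0]]
ft_force: [-2.0, -1.2, 8.8]
grip_width: 0.0137
```

>>> jog_arm(travel=[[0,0,-0.001],[0,0,-0.001],[0,0,0]], dr=[[0,0,0],[0,0,0],[0,0,0]])

```text
time_s: 13.77
position: [0.5591, 0.0737, 0.1241]
tool_rot: [[0.979, -0.203, 0.002], [-0.203, -0.979, -0.0], [0.002, -0.0, -1.0]]
ft_force: [-0.6, -0.4, 6.5]
grip_width: 0.0137
```

>>> jog_arm(travel=[[0,0,-0.001],[0,0,-0.001],[0,0,0]], dr=[[0,0,0],[0,0,0],[0,0,0]])

```text
time_s: 14.02
position: [0.5591, 0.0737, 0.122]
tool_rot: [[0.979, -0.203, 0.002], [-0.203, -0.979, -0.0], [0.002, -0.0, -1.0]]
ft_force: [-1.2, -0.5, 4.3]
grip_width: 0.0135
```

Joint 2 gave a peak of about 9.7 N on entry at 18 to 19 mm, then fell to about 5 N while the blade kept sliding. That is the light drag, so I'll continue gently until it is home.

>>> jog_arm(travel=[[0,0,-0.001],[0,0,-0.001],[0,0,-0.001],[0,0,-0.001],[0,0,0]], dr=[[0,0,0],[0,0,0],[0,0,0],[0,0,0],[0,0,0]])

```text
time_s: 14.43
position: [0.5592, 0.0737, 0.118]
tool_rot: [[0.979, -0.203, 0.002], [-0.203, -0.979, -0.0], [0.002, -0.0, -1.0]]
ft_force: [0.1, -0.7, 4.4]
grip_width: 0.0133
```

>>> jog_arm(travel=[[0,0,-0.001],[0,0,-0.001],[0,0,-0.001],[0,0,-0.001],[0,0,0]], dr=[[0,0,0],[0,0,0],[0,0,0],[0,0,0],[0,0,0]])

```text
time_s: 14.85
position: [0.5592, 0.0737, 0.114]
tool_rot: [[0.979, -0.203, 0.002], [-0.203, -0.979, -0.0], [0.002, -0.0, -1.0]]
ft_force: [0.1, -1.4, 4.4]
grip_width: 0.0138
```

>>> jog_arm(travel=[[0,0,-0.001],[0,0,-0.001],[0,0,-0.001],[0,0,-0.001],[0,0,0]], dr=[[0,0,0],[0,0,0],[0,0,0],[0,0,0],[0,0,0]])

```text
time_s: 15.27
position: [0.5592, 0.0737, 0.11]
tool_rot: [[0.979, -0.203, 0.002], [-0.203, -0.979, -0.0], [0.003, -0.0, -1.0]]
ft_force: [0.9, -1.8, 5.0]
grip_width: 0.0135
```

>>> jog_arm(travel=[[0,0,-0.001],[0,0,-0.001],[0,0,-0.001],[0,0,0]], dr=[[0,0,0],[0,0,0],[0,0,0],[0,0,0]])

```text
time_s: 15.6
position: [0.5592, 0.0737, 0.107]
tool_rot: [[0.979, -0.203, 0.002], [-0.203, -0.979, -0.0], [0.002, -0.0, -1.0]]
ft_force: [-0.3, -1.4, 4.6]
grip_width: 0.0138
```

>>> jog_arm(travel=[[0,0,-0.001],[0,0,-0.001],[0,0,-0.0005],[0,0,0]], dr=[[0,0,0],[0,0,0],[0,0,0],[0,0,0]])

```text
time_s: 15.93
position: [0.5592, 0.0737, 0.1045]
tool_rot: [[0.979, -0.203, 0.003], [-0.203, -0.979, -0.0], [0.003, -0.0, -1.0]]
ft_force: [0.7, -0.2, 5.9]
grip_width: 0.0134
```

>>> jog_arm(travel=[[0,0,-0.0005],[0,0,-0.0004],[0,0,0]], dr=[[0,0,0],[0,0,0],[0,0,0]])

```text
time_s: 16.18
position: [0.5592, 0.0737, 0.1037]
tool_rot: [[0.979, -0.203, 0.003], [-0.203, -0.979, -0.0], [0.003, -0.0, -1.0]]
ft_force: [0.0, -1.8, 6.2]
grip_width: 0.0133
```

>>> jog_arm(travel=[[0,0,-0.0005],[0,0,0]], dr=[[0,0,0],[0,0,0]])

```text
time_s: 16.35
position: [0.5593, 0.0737, 0.1032]
tool_rot: [[0.979, -0.203, 0.003], [-0.203, -0.979, -0.0], [0.003, -0.0, -1.0]]
ft_force: [-0.7, -0.9, 5.8]
grip_width: 0.0136
```

>>> jog_arm(travel=[[0,0,-0.0004],[0,0,0]], dr=[[0,0,0],[0,0,0]])

```text
time_s: 16.52
position: [0.5592, 0.0737, 0.1028]
tool_rot: [[0.979, -0.203, 0.003], [-0.203, -0.979, -0.0], [0.003, -0.0, -1.0]]
ft_force: [-0.6, -1.5, 6.4]
grip_width: 0.0135
```

>>> jog_arm(travel=[[0,0,-0.0004],[0,0,0]], dr=[[0,0,0],[0,0,0]])

```text
time_s: 16.68
position: [0.5593, 0.0737, 0.1028]
tool_rot: [[0.979, -0.203, 0.003], [-0.203, -0.979, -0.0], [0.003, -0.0, -1.0]]
ft_force: [-1.3, -1.4, 9.5]
grip_width: 0.013
```

>>> jog_arm(travel=[[0,0,-0.0004],[0,0,0]], dr=[[0,0,0],[0,0,0]])

```text
time_s: 16.85
position: [0.5593, 0.0737, 0.1028]
tool_rot: [[0.979, -0.203, 0.003], [-0.203, -0.979, -0.0], [0.003, -0.0, -1.0]]
ft_force: [-2.2, -1.2, 12.8]
grip_width: 0.0135
```

>>> jog_arm(travel=[[0,0,0.0005],[0,0,0],[0,0,0]], dr=[[0,0,0],[0,0,0],[0,0,0]])

```text
time_s: 17.1
position: [0.5593, 0.0737, 0.1028]
tool_rot: [[0.979, -0.203, 0.003], [-0.203, -0.979, -0.0], [0.003, -0.0, -1.0]]
ft_force: [-1.1, -2.4, 8.7]
grip_width: 0.0133
```

>>> jog_arm(travel=[[0,0,0],[0,0,0],[0,0,0],[0,0,0],[0,0,0],[0,0,0],[0,0,0]], dr=[[0,0,0],[0,0,0],[0,0,0],[0,0,0],[0,0,0],[0,0,0],[0,0,0]], jaw=0.045)

```text
time_s: 17.68
position: [0.5585, 0.0738, 0.1016]
tool_rot: [[0.979, -0.203, -0.0], [-0.203, -0.979, 0.0], [-0.0, -0.0, -1.0]]
ft_force: [0.4, -0.1, -0.4]
grip_width: 0.0447
```

```bash
python3 - <<'E'
from h import *
d=snap('wrist','wrist6'); s=observe(); print(s['position'],s['ft_force'],s['time_s'],s['grip_width'])
crop(d,'c14',200,150,440,330,3.2)
E
```

```text
[0.55846762 0.07381893 0.10158987] [-0.25535568  0.58816828  0.34972867] 17.7333 0.04517930552475072
```

View pics/c14.png

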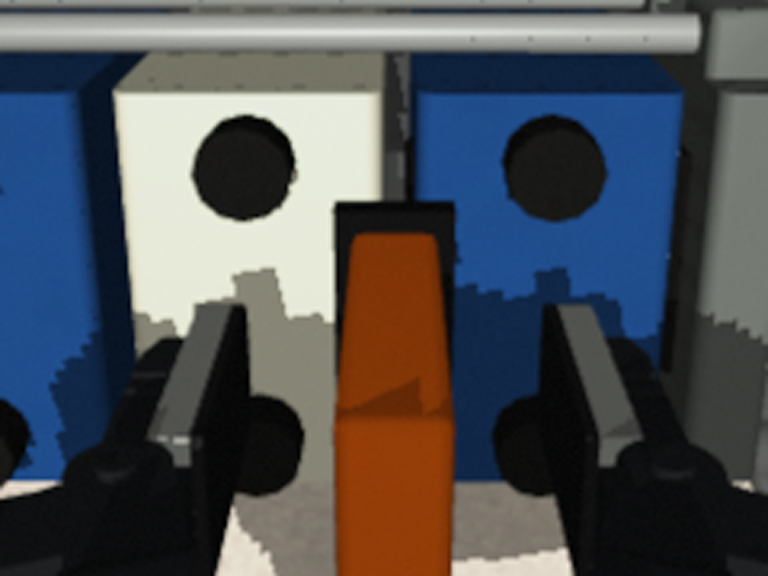

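The crop shows the gauge standing in joint 2, between the white block and the blue block. The fingers are clear on both sides, at crop columns 225 and 570, with the collar at 335–455. I'll retreat straight up.

>>> jog_arm(travel=[[0,0,0.01],[0,0,0.02],[0,0,0.03],[0,0,0.03],[0,0,0.03],[0,0,0.02],[0,0,0.01],[-0.03,0,0],[-0.03,0,0],[0,0,0],[0,0,0],[0,0,0],[0,0,0]], dr=[[0,0,0],[0,0,0],[0,0,0],[0,0,0],[0,0,0],[0,0,0],[0,0,0],[0,0,0],[0,0,0],[0,0,0],[0,0,0],[0,0,0],[0,0,0]])

```text
time_s: 18.82
position: [0.4992, 0.0737, 0.2519]
tool_rot: [[0.979, -0.203, 0.001], [-0.203, -0.979, -0.0], [0.001, -0.0, -1.0]]
ft_force: [0.3, -0.3, 0.7]
grip_width: 0.0452
```

```bash
python3 - <<'E'
from h import *
d=snap('wrist','wrist7'); e=snap('scene','scene7'); f=snap('side','side7'); s=observe(); print(s['position'],s['ft_force'],s['time_s'],s['grip_width'])
a=cv2.resize(e['color'][120:260,330:480,::-1],(400,373),interpolation=cv2.INTER_CUBIC);b=cv2.resize(d['color'][80:220,200:350,::-1],(400,373),interpolation=cv2.INTER_CUBIC)
cv2.imwrite('pics/c15.png',np.hstack([a,b]))
p=np.array([.5637,.0974,-.2052]);g=T(p,[[0,-.02475,0]])[0];q=[g[0],g[1],-.2052]
print(proj(e,T(q,[[0,0,.145],[0,0,.085]])),proj(d,T(q,[[0,0,.145],[.018,.01,.09],[.018,-.01,.09]])))
E
```

```text
[0.4990071  0.07373215 0.25145904] [-0.1760506  -0.32317235 -0.19069107] 18.9667 0.04509647454267001
[[396.98640089 171.75405965]
 [394.31545291 192.97647701]] [[307.94294904 120.35347996]
 [299.34534747  94.50561279]
 [321.34853691  94.51371544]]
```

View pics/c15.png

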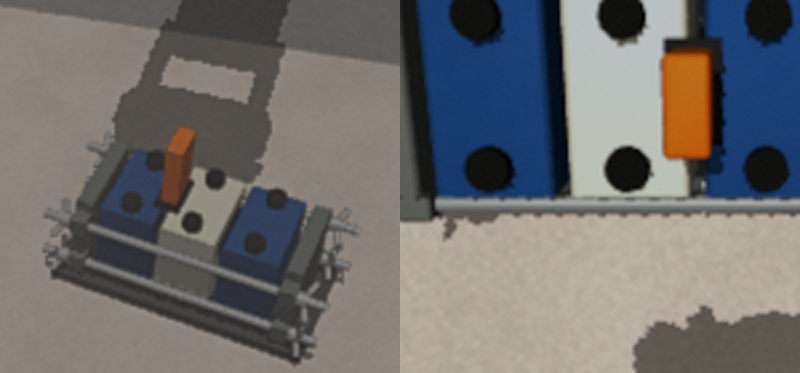

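View pics/scene7.png

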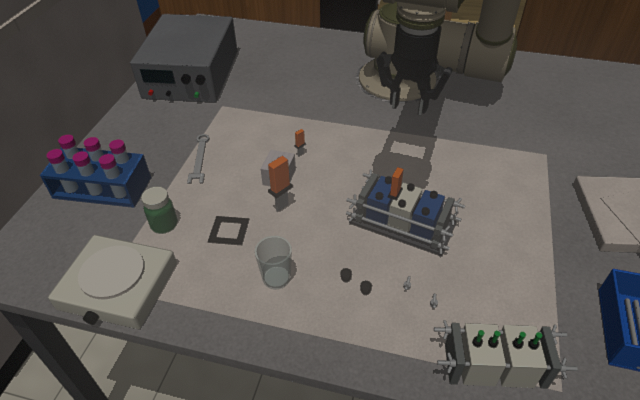

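View pics/wrist7.png

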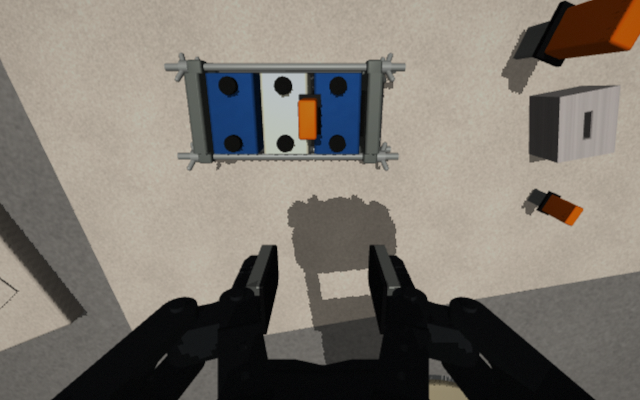

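The gauge stands upright in joint 2: its top is at wrist pixel (308,119), predicted (308,120). Nothing else on the bench has moved. Handing in.

```bash
python3 -c "
from rig import close_job; print(close_job())"
```

```text
the job is handed in; nothing more can be done
None
```

I left the middle-sized gauge standing upright in joint 2, about midway along it, with its shoulder on the cell's top. I let go of it and handed the job in at about 19 s of the 67 s allowed.

- **Joint 1:** too tight. The blade stopped dead about 15.7 mm down at roughly 13.5 N, so I backed out. That is just under the 14 N stated for a tight joint. I judged it tight because the blade no longer moved.
- **Joint 2:** the light drag. The force peaked near 10 N as the blade entered, 18 to 19 mm down. It then ran at a steady 5 to 6 N, rising to about 7 N just before the shoulder seated.
- **Joints 3 and 4:** not tried, since joint 2 matched the description. I did not confirm which joint is the loose one.

**Last checks:**
- **Shoulder:** it met the cell's top at the expected height of 102.8 mm for the fingertips. The largest reading in the whole job was about 13 N, while confirming this.
- **Position:** the gauge's top appeared within about a pixel of where it should be in the wrist view. It lay within about 1 mm of the joint's middle.
- **Surroundings:** the gripper was clear, and the last pictures showed the other things where they were. The side camera sat about 1 to 2 pixels off the other two throughout, so I gave it little weight. No other check failed or disagreed.

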